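# Hang the meat mallet back in its tool stand

### The job

The washed meat mallet has dried in the white crock. Lift it out, feed its handle down through the sprung front collar of the tool stand, and press it gently down, never forcing anything, until the head sits fully home between the lips on top of the collar; then let go. Leave the crock standing.

Things in the scene. Friction and masses are not known exactly. Their poses are not given: they have to be found in the camera images.
- mallet: Meat mallet, 0.4 kg: round handle 24 mm thick, 115 mm long, wooden grip (butt edge bevelled 1.5 mm); aluminium block head 84 mm long (x), 44 wide (y), 40 high. Origin: centre of the butt, the handle's free end; z runs up the handle to the head (underside at 115 mm). At the start it hangs handle-down in the crock, head across the rim.
- mallet_top (a point): Centre of the top face of the mallet's head, 155 mm above the butt; axes as the mallet's. Grip the head here from above across its 44 mm width (y), the fingertips no more than 27 mm below the top: lower down they would meet the saddle's lips.
- crock: Loose white ceramic crock, 86 mm in diameter, 130 mm high, mouth 64 mm wide, 0.9 kg. Origin at the centre of its underside, z up.
- tool_stand: Steel tool stand, fixed: round foot 184 mm wide, post, and on the post a swivelling crown with a collar on either side, the front one empty for the mallet, the rear one with a wooden lemon reamer (tip at z = 195 mm). Origin: centre of the underside on the post axis, z up; post top at z = 168 mm.
- collar_middle (a point): Fixed point of the stand, at seat height (150 mm), 85 mm from the post on the stand's -x side: where the front collar's bore is when the crown is in mid position. The crown's real angle is NOT measured: it starts within 0.35 rad (29 mm) to either side, turns stiffly about the post (about 4 N at the collar), stays where left, stops at 0.6 rad.
- collar_depth (a point): Fixed point 16 mm below collar_middle: height of the collar's underside. The collar: upright bore 27 mm wide, axis always 85 mm from the post axis, outside diameter 45 mm, flat top face = seat. Two sprung rubber noses on the line to the post, 8 mm below the seat, grip the handle: the mallet will not sink home by its own weight; pushing takes 5 to 15 N.
- lip_height (a point): Fixed point 8 mm above collar_middle: height of the tops of the saddle's two lips, which turn with the crown. They stand either side of the bore, parallel to the line post to bore, 44 mm long; inner faces 48 mm apart at the seat, 51 at the top, outer faces 29 mm from the line. The head's long way (x) must lie along that line to sink between them onto the seat (butt then 35 mm above the worktop).
Mind the look-alikes: they are no part of the job. Leave any orange look-alike of the mallet alone.

How it is judged:
On the way:
1. the mallet is lifted clear out of the crock (height (world z) of mallet above 0.135 m), for 0.1 s.
At the end, for the whole second after the job is handed in: The mallet hangs at rest, handle down, in the front collar with its head home between the lips: butt at a height of 35 mm (-3, +2.5 mm), 85 mm +-5 mm from the post axis, handle within 0.07 rad of upright, carried by the stand; the crock stands upright (height (world z) of mallet between 0.032 and 0.0375 m and horizontal distance between mallet and tool_stand between 0.08 and 0.09 m and x of mallet in the frame of tool_stand below -0.06 m and angle between mallet's own z axis and vertical below 0.07 rad and contact force between mallet and tool_stand above 0.5 N and linear speed of mallet below 0.02 m/s and angle between crock's own z axis and vertical below 0.1 rad); the robot touches nothing.
It fails at once if the mallet is forced: it presses on the tool stand with more than 45 N in all, of which the grip of the collar's two noses makes about 12 N (contact force between mallet and tool_stand above 45 N).
It fails at once if the gripper or arm presses on the tool stand with more than 25 N (contact force between the arm and tool_stand above 25 N).
It fails at once if the crock is tipped over (angle between crock's own z axis and vertical above 0.5 rad).
It also fails if it takes over 58 s, if anything falls off the work surface, if the arm or the gripper's body presses on something with over 40 N, if the wrist force passes 120 N, or if a joint passes its speed limit or range.

### The arm

A 7-joint arm with a two-finger parallel gripper is mounted at the origin on a cart in front of the work surface, level with it; the furniture and walls round the work are solid. World frame = base frame: x ahead of the robot, y to its left, z up, the work surface at z = 0. Lengths are in m, angles in rad, forces in N, time in s.
With the tool pointing down it reaches from about 0.4 to 0.85 m from the base axis. Payload 4.5 kg.
Tool frame: the origin (TCP) lies at the very end of the fingers, on their centre line; the grasp point (between the pads) lies 19 mm behind it; z points along the fingers, y is the line along which they close (so a half turn about z gives the same grasp; the last joint's range is limited). The gripper opens to 85 mm and grips with 20 to 120 N. Pads are 22 mm wide; open, the fingers measure 114 mm over their backs; the gripper's body (76 mm by 85 mm) begins 54 mm behind the grasp point. The pads swing forward as they close: fully open they stand 13 mm farther back than shut.
Start: joints at [-1.224, 0.689, -0.195, 1.565, 0.157, 0.902, -0.215], TCP at [0.192, 0.595, 0.231] pointing down, gripper open.
Joint ranges: [-3.01, 3.01], [-0.46, 2.08], [-1.47, 1.51], [0.13, 2.56], [-1, 4.14], [0.04, 2.09], [-2.66, 2.66]. Speed limits (rad/s): [2.57, 2.57, 3.14, 3.14, 3.14, 3.14, 3.14].

### API

Orientations are given as a 3x3 rotation matrix whose columns are the frame's x, y, z axes.
In Python, from station import arm gives the robot as it stands. Calls block until the motion is done:
- arm.move_pose(position, orientation): joint-space move of the TCP to a pose.
- arm.move_straight(position, ori=None, rate=0.15, force_limit=None): straight line of the TCP; ori=None keeps the orientation; rate is the mean speed in m/s. With force_limit (N) it stops when the force on the tool has changed by that much, and returns True; else False.
- arm.movej(angles): joint-space move.
- arm.command_gripper(opening): finger opening in m; the grip force is fixed at half the most; returns when the fingers have stopped.
- arm.pause(seconds).
- arm.ik(position, orientation): joint angles nearest the present ones, or None.
- arm.snapshot(name): name is "scene" or "top" or "wrist"; returns the picture (480x640x3 uint8, red, green, blue); there is no depth.
- arm.camera_model(name): a dict with "vfov" (degrees; the focal length in pixels is half the picture's height over the tangent of half this angle, whatever the lens; pixels are square), "cx", "cy" (the principal point, pixels), "R" (3x3) and "t" (3): a world point X has camera coordinates R X + t; the wrist camera has in their place "tool_from_camera" (4x4, takes a point from camera to tool coordinates, whose origin is the TCP and whose axes are the flange's). Camera axes: x right, y down, z forward; pixel columns grow to the right and rows downward; lengths in m; the calibration is good to about 2 mm. The wrist camera is an equidistant fisheye: a pixel r from the principal point sees the ray r / f radians off the axis. A picture is of the moment at which its call begins: read the wrist's pose just before it. camera_model takes no time and is no camera call.
A pose or a line that the arm cannot do raises arm.PlanningError and nothing moves.
- arm.job_done(): hands the job in; it is judged then, once.
Trained networks look in the newest picture that a camera, given by its name, has taken for a name from the list of things; names that differ only in an ending like _2 or _b are one class to them, and where a whole thing is asked for, a point or a joint stands for the part that bears it (a point fixed in the world has none). Each returns a list of dicts, best first, with "score" (0 to 1); they miss things now and then, are a little off and sometimes report something else, mostly with a low value. They report only what shows in the picture. A call takes as long as a camera call. They do not tell look-alikes from the thing itself.
- arm.outline_of(target, camera): "region" (480x640 bool, what is visible of it) and "at" ([column, row] in pixels, amid what is visible of it).
Readings, each from a call of its own:
- arm.current_time(): time.
- arm.current_q(): joint angles.
- arm.current_qvel(): joint speeds.
- arm.current_tau(): joint torques, N m.
- arm.current_position(): TCP position.
- arm.current_tcp_rot(): TCP orientation.
- arm.current_contact_force(): force on the tool from outside, world axes, zero at the start.
- arm.current_torque(): the same for the moment, N m.
- arm.current_gripper_width(): finger opening in m.
- arm.current_grasp_force(): force on a finger pad.
Only numpy, scipy, OpenCV 4.12 (cv2) and the standard library are available. Lean on these libraries where they do the work, as an engineer would, in place of code of your own. Each camera call takes 0.05 s, during which the arm holds its last target. There are 200 camera calls.

## Working session

There is one attempt and no reset: what is moved stays moved. The work goes in short steps, each a Python script; the robot and the scene stay as the last script left them, time stands still between calls to the robot, and variables do not carry over. Pictures are saved under pics/ and viewed, at most 10 in all, crops included, and the job is handed in when it is done.

```bash
mkdir -p pics
cat > h.py <<'E'
import numpy as np, cv2
from station import arm
def save(n,im): cv2.imwrite(f'pics/{n}.png',im[:,:,::-1])
def ray(cam,uv):
    m=arm.camera_model(cam); f=240/np.tan(np.radians(m['vfov']/2))
    d=np.array([(uv[0]-m['cx'])/f,(uv[1]-m['cy'])/f,1.]); R=np.array(m['R']); t=np.array(m['t'])
    return -R.T@t, R.T@d
def atz(cam,uv,z):
    o,d=ray(cam,uv); return o+d*(z-o[2])/d[2]
def proj(cam,X):
    m=arm.camera_model(cam); f=240/np.tan(np.radians(m['vfov']/2))
    c=np.array(m['R'])@np.asarray(X,float)+np.array(m['t']); return np.array([m['cx']+f*c[0]/c[2],m['cy']+f*c[1]/c[2]])
E
python3 - <<'E'
from h import *
a=arm.snapshot("scene"); b=arm.snapshot("top")
save('scene',a); save('top',b)
for c in ('scene','top'):
    o,d=ray(c,(320,240)); print(c,o.round(3),arm.camera_model(c)['vfov'],d.round(2))
    for n in ('mallet','crock','tool_stand'):
        for r in arm.outline_of(n,c): 
            ys,xs=np.nonzero(r['region']); print(c,n,round(r['score'],2),np.round(r['at']),xs.min(),xs.max(),ys.min(),ys.max(),len(xs))
E
```

```text
scene [ 0.065 -1.007  0.727] 50.10895189514301 [ 0.36  0.78 -0.51]
scene mallet 0.97 [352. 309.] 325 373 290 363 1984
scene mallet 0.76 [341. 255.] 317 358 235 269 1085
scene crock 0.57 [337. 279.] 318 358 259 313 1122
scene tool_stand 0.66 [305. 219.] 263 335 159 245 2850
scene tool_stand 0.54 [340. 249.] 316 359 235 269 1126
top [ 0.307 -0.04   1.161] 52.487691364904805 [ 0.19 -0.01 -0.98]
top mallet 0.61 [391. 251.] 375 405 230 274 1020
top mallet 0.56 [459. 276.] 442 482 257 300 1037
top crock 0.85 [376. 262.] 366 408 243 278 520
top crock 0.7 [227. 225.] 194 270 166 268 4869
top tool_stand 0.9 [227. 228.] 193 269 165 268 4948
```

View pics/scene.png

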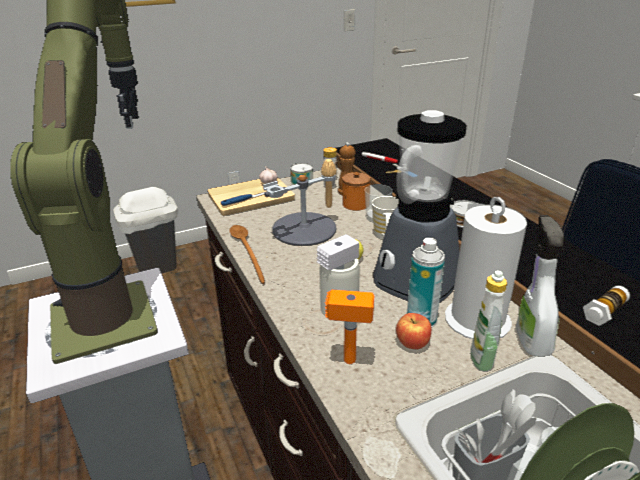

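View pics/top.png

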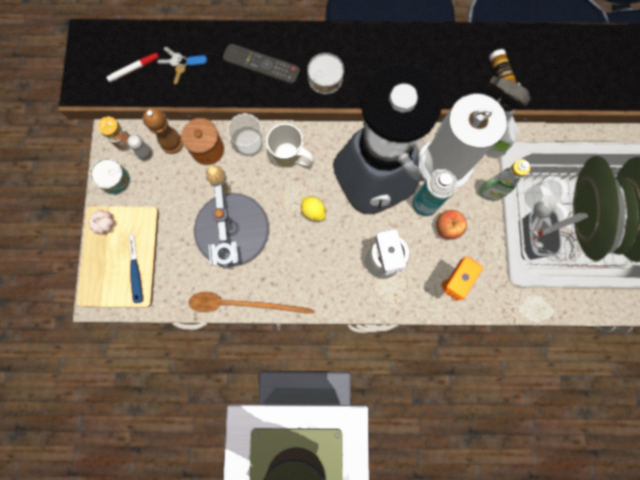

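The real mallet is the grey aluminium head on the crock (scene 340,250; top 390,252). The look-alikes are the orange mallet (scene 350,310; top 463,278) and a mallet-like tool on the ledge (scene 607,303). The stand foot is at top (231,230), with the empty front collar at (223,253).

Run:
```python
from h import *
im=cv2.imread('pics/top.png')
a=cv2.resize(im[205:305,340:490],None,fx=2.6,fy=4*.65,interpolation=cv2.INTER_CUBIC)
b=cv2.resize(im[160:280,180:280],None,fx=4,fy=4,interpolation=cv2.INTER_CUBIC)
H=max(a.shape[0],b.shape[0]); o=np.zeros((H,a.shape[1]+b.shape[1],3),np.uint8); o[:a.shape[0],:a.shape[1]]=a; o[:b.shape[0],a.shape[1]:]=b
cv2.imwrite('pics/crop1.png',o); print(o.shape)
b=arm.snapshot("top")
r=arm.outline_of('mallet','top')
for q in r:
    reg=q['region'].astype(np.uint8); box=cv2.boxPoints(cv2.minAreaRect(np.argwhere(reg)[:,::-1].astype(np.float32)))
    P=np.array([atz('top',p,.17)[:2] for p in box]); print(q['at'],box.round(),P.mean(0).round(4)); e=P[1]-P[0];e2=P[2]-P[1]
    print(np.linalg.norm(e),np.arctan2(e[1],e[0]),np.linalg.norm(e2),np.arctan2(e2[1],e2[0]))
# foot ellipse by dark grey segmentation
print('foot',atz('top',(231,230),0.01),'L/R',atz('top',(194.5,230),.0),atz('top',(269,230),.0),'collar',atz('top',(223,253),.15),'reamer',atz('top',(215,175),.195))
print(proj('top',[0,0,0]),proj('top',[.5,0,0]))
```

```text
(480, 790, 3)
[458.8, 277.5] [[438. 288.]
 [462. 252.]
 [485. 267.]
 [461. 303.]] [ 0.4269 -0.3397]
0.09148304278667792 -0.6139907719191638 0.055635384568648256 -2.1755397297510166
[390.2, 251.3] [[372. 234.]
 [398. 228.]
 [407. 270.]
 [382. 276.]] [ 0.4788 -0.1935]
0.05463985230172846 -1.339816680424385 0.08903916725463142 -2.951639169176633
foot [0.55624677 0.16443828 0.01      ] L/R [0.55761847 0.25517314 0.        ] [0.55924267 0.07355997 0.        ] collar [0.47625635 0.15425381 0.15      ] reamer [0.63271917 0.16981726 0.195     ]
[295.30236928 477.40209283] [298.77912866 254.22892579]
```

View pics/crop1.png

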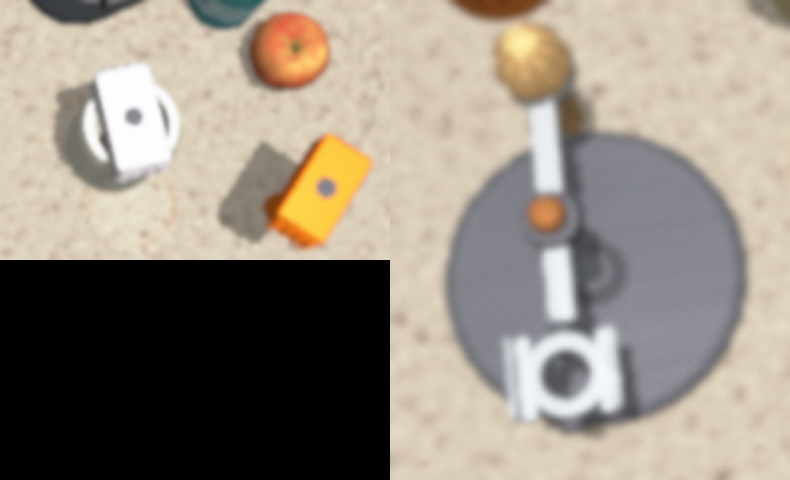

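Crop: the grey mallet sits across the white crock rim, with the dark dot at the top-face centre near full-frame (391.5,250). The orange one is separate. Post cap is at (219.3,213.3) and the front bore at (223.8,253.3). I'll take a close wrist look at both on the way.

```bash
cat >> h.py <<'E'
def down(th):  # tool down, closing axis y across long direction th (x along th)
    for t in (th,th+np.pi): pass
    c,s=np.cos(th),np.sin(th)
    return np.array([[c,s,0],[s,-c,0],[0,0,-1.]])
def best(p,th):
    q0=arm.current_q(); c=[]
    for t in (th,th+np.pi):
        q=arm.ik(p,down(t))
        if q is not None: c.append((np.abs(np.array(q)-q0).max(),t))
    return down(min(c)[1]), min(c)
def wshot(n):
    p=np.array(arm.current_position());R=np.array(arm.current_tcp_rot()); im=arm.snapshot('wrist'); save(n,im); np.savez(f'pics/{n}.npz',p=p,R=R); return im
def watz(n,uv,z):
    d=np.load(f'pics/{n}.npz'); m=arm.camera_model('wrist'); f=240/np.tan(np.radians(m['vfov']/2)); T=np.array(m['tool_from_camera'])
    v=np.array([uv[0]-m['cx'],uv[1]-m['cy']]); r=np.linalg.norm(v); a=r/f
    c=np.array([*(np.sin(a)*v/max(r,1e-9)),np.cos(a)]); w=d['R']@T[:3,:3]@c; o=d['p']+d['R']@T[:3,3]
    return o+w*(z-o[2])/w[2]
E
python3 - <<'E'
from h import *
post=atz('top',(219.25,213.25),.17);bore=atz('top',(223.75,253.25),.15);head=atz('top',(391.5,250),.17)
d=post-bore; print(post,bore,head,np.linalg.norm(d[:2]),np.arctan2(d[1],d[0]))
print(np.array(arm.camera_model('wrist')['tool_from_camera']).round(3),arm.camera_model('wrist')['vfov'])
th=np.arctan2(d[1],d[0])
p=np.array([bore[0],bore[1],.36]); R,i=best(p,th); print(i)
arm.move_pose(p,R); wshot('w1')
for r in arm.outline_of('tool_stand','wrist'): print(r['score'],r['at'])
p=np.array([head[0],head[1],.33]); R,i=best(p,.19); print(i)
arm.move_pose(p,R); wshot('w2')
for r in arm.outline_of('mallet','wrist'):
    box=cv2.boxPoints(cv2.minAreaRect(np.argwhere(r['region'])[:,::-1].astype(np.float32))); P=np.array([watz('w2',b,.17)[:2] for b in box]);print(r['score'],r['at'],box.round(),P.round(4),P.mean(0))
print(arm.current_time(), arm.current_q())
cv2.imwrite('pics/w12.png',np.hstack([cv2.imread('pics/w1.png')[:,120:520],cv2.imread('pics/w2.png')[:,120:520]]))
E
```

```text
[0.55727497 0.16217977 0.17      ] [0.4757374  0.15265254 0.15      ] [ 0.48225067 -0.19730344  0.17      ] 0.08209228148709737 0.11631725557448802
[[ 0.001 -0.961 -0.276  0.07 ]
 [ 1.     0.001 -0.    -0.001]
 [ 0.001 -0.276  0.961 -0.141]
 [ 0.     0.     0.     1.   ]] 65.70646984690485
(np.float64(1.3333270824214285), np.float64(0.11631725557448802))
0.69 [312.0, 130.4]
(np.float64(0.8106926450951951), 0.19)
0.97 [312.0, 222.7] [[287. 172.]
 [341. 171.]
 [343. 274.]
 [289. 275.]] [[ 0.5205 -0.1659]
 [ 0.5296 -0.2082]
 [ 0.4433 -0.2283]
 [ 0.4335 -0.1831]] [ 0.48173554 -0.19638872]
0.73 [64.5, 98.6] [[ -0.   7.]
 [132.   7.]
 [132. 198.]
 [  0. 198.]] [[ 0.6623  0.1884]
 [ 0.6476  0.0008]
 [ 0.4758 -0.0314]
 [ 0.4503  0.146 ]] [0.55901378 0.07593924]
0.61 [452.7, 288.6] [[406. 324.]
 [411. 248.]
 [498. 255.]
 [492. 331.]] [[ 0.4053 -0.2973]
 [ 0.4778 -0.282 ]
 [ 0.4877 -0.3676]
 [ 0.4105 -0.3915]] [ 0.44531468 -0.33460369]
3.975 [-0.07070849  0.48494051  0.58874846  1.76095116 -0.31556901  0.99133609
 -0.73779244]
```

View pics/w12.png

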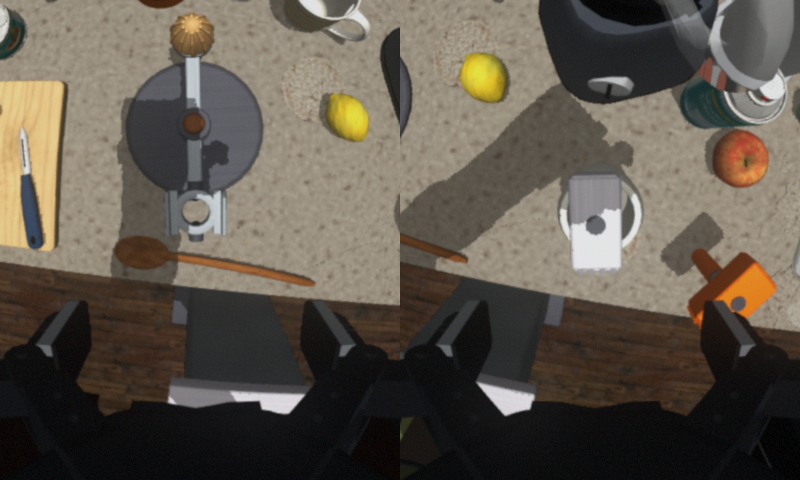

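w2 shows the mallet head with its top dot at (315,224). w1 shows the bore at (315,211), the post cap at (313,122), and lips either side of the bore. I'll grasp the head now.

Run:
```python
from h import *
b=watz('w1',(315.5,211.5),.15);p=watz('w1',(313.3,122),.17);h=watz('w2',(315.3,224.5),.17)
d=(p-b)[:2];print(b,p,h,np.linalg.norm(d),np.arctan2(d[1],d[0]))
# head angle from long sides
P=np.array([[.5205,-.1659],[.5296,-.2082],[.4433,-.2283],[.4335,-.1831]])
e=(P[0]+P[1]-P[2]-P[3]);th=np.arctan2(e[1],e[0]);print('th',th)
x,y=(h[:2]+np.array([.48225,-.1973]))/2
R,i=best([x,y,.26],th); print(i)
arm.move_pose([x,y,.26],R)
f0=np.array(arm.current_contact_force())
print('hit',arm.move_straight([x,y,.144],rate=.08,force_limit=6))
arm.command_gripper(.030)
print(arm.current_gripper_width(),arm.current_grasp_force(),arm.current_position(),arm.current_contact_force()-f0)
arm.move_straight([x,y,.31],rate=.1)
print(arm.current_gripper_width(),arm.current_contact_force()-f0,arm.current_time())
wshot('w3'); save('s3',arm.snapshot('scene'))
cv2.imwrite('pics/w3s.png',np.hstack([cv2.imread('pics/w3.png')[:,120:520],cv2.resize(cv2.imread('pics/s3.png')[100:340,200:400],None,fx=2,fy=2)]))
```

```text
[0.47555589 0.15292897 0.15      ] [0.55915515 0.16495123 0.17      ] [ 0.48198672 -0.19646451  0.17      ] 0.08445928554877015 0.14282895104347587
th 0.21199952264413638
(np.float64(0.17721640536571193), np.float64(0.21199952264413638))
hit False
0.043342000697323184 60.912492871284485 [ 0.48199683 -0.19600596  0.14429521] [-0.4211484   2.45043353  5.00953875]
0.04294141057352963 [ 0.36242823  0.44561602 -4.77145947] 8.225
```

View pics/w3s.png

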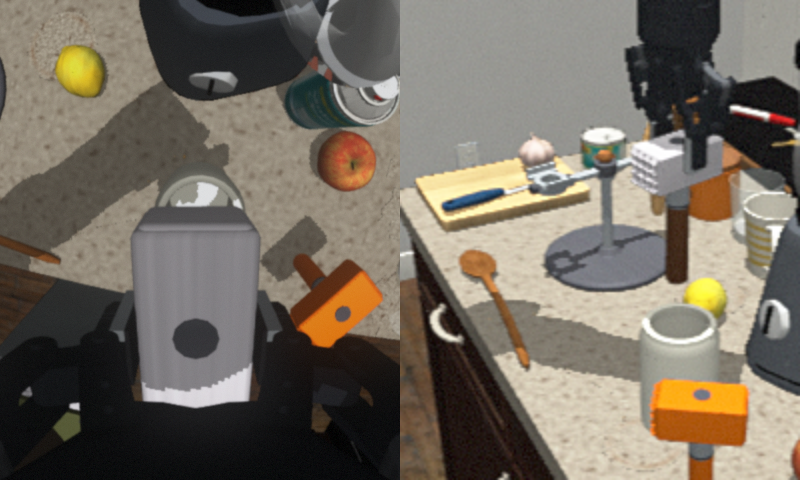

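Lifted cleanly: the head is held square with its dot at wrist (315,338), the handle hangs vertical in the scene view, and the crock is standing. Next I'll carry it over the bore and measure handle tilt from the scene picture.

Run:
```python
from h import *
t=watz('w3',(315.5,338),.31+.026); d=np.load('pics/w3.npz'); print('dot in tool',d['R'].T@(t-d['p']))
th=.135; b=np.array([.4757,.1528])
R=down(th) 
x,y,z=arm.current_position()
arm.move_straight([x,y,.335],rate=.12)
R,i=best([b[0],b[1],.335],th); print(i)
arm.move_straight([*b,.335],ori=R,rate=.12)
print(arm.current_position(),arm.current_time())
wshot('w4'); im=arm.snapshot('scene'); save('s4',im)
p=np.array(arm.current_position())
for r in arm.outline_of('mallet','scene')[:3]:
    print(r['score'],r['at'])
print('pred dot/butt/bore',proj('scene',p+[0,0,.026]),proj('scene',p+[0,0,-.129]),proj('scene',[*b,.15]))
u,v=proj('scene',[*b,.21]).astype(int)
c=cv2.resize(im[v-45:v+45,u-50:u+50,::-1],None,fx=6,fy=6,interpolation=cv2.INTER_CUBIC); print(u-50,v-45)
cv2.imwrite('pics/s4c.png',c)
```

```text
dot in tool [ 0.00083119  0.00069109 -0.0265266 ]
(np.float64(0.7509322662979762), 0.135)
[0.47573701 0.15239281 0.33505107] 11.75
0.88 [350.1, 310.0]
0.71 [274.7, 131.2]
pred dot/butt/bore [268.84726042 110.30422621] [272.74577032 169.53324403] [273.99980942 189.23033489]
222 123
```

View pics/s4c.png

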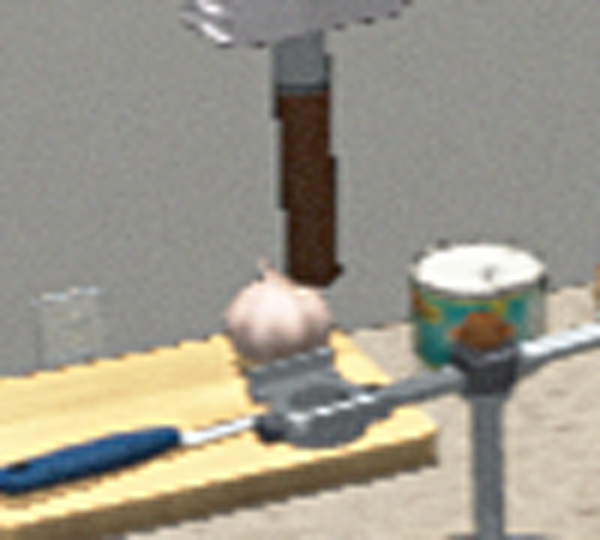

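The handle is vertical within measurement: 274.3 px at the butt and 272.0 px at the top, with the predicted slope. The bore is at about (275,189.7), in line with it. I'll descend by feel.

Run:
```python
from h import *
f0=np.array(arm.current_contact_force())
def rep(h): print(h,np.round(arm.current_position(),4),np.round(arm.current_contact_force()-f0,2),round(arm.current_time(),2))
b=[.4757,.1528]
arm.move_straight([*b,.292],rate=.08); rep('above')
h=arm.move_straight([*b,.255],rate=.025,force_limit=4); arm.pause(.1); rep(h)
```

```text
above [0.4761 0.1527 0.2922] [ 0.49  0.29 -0.16] 12.58
True [0.4747 0.1529 0.271 ] [ 1.86 -0.34  0.44] 13.55
```

It stopped with the butt 8 mm below the seat, so the handle is in the bore and at the noses. I'll continue with a bounded force.

Run:
```python
from h import *
def rep(h): print(h,np.round(arm.current_position(),4),np.round(arm.current_contact_force(),2),np.round(arm.current_torque(),2),round(arm.current_time(),2))
rep('')
b=[.4757,.1528]
for z in (.262,.245,.22,.195,.180):
    h=arm.move_straight([*b,z],rate=.03,force_limit=14); rep(h)
    if h: break
```

```text
[0.4747 0.1529 0.271 ] [ 1.58 -0.6  -3.12] [ 0.14 -0.37 -0.02] 13.55
False [0.4749 0.1531 0.2609] [ 1.11  1.95 -5.1 ] [ 0.53 -0.26 -0.02] 14.01
False [0.4753 0.1522 0.2442] [ 1.66 -0.56 -9.38] [-0.47 -0.29  0.01] 14.72
False [0.4753 0.1533 0.2195] [-0.26  2.76 -6.24] [0.65 0.11 0.01] 15.71
False [0.4755 0.1524 0.1945] [ 0.19 -0.37 -5.72] [-0.45  0.05 -0.04] 16.69
False [0.4754 0.1533 0.1794] [-0.6   1.15 -6.79] [0.34 0.18 0.01] 17.34
```

Run:
```python
from h import *
im=arm.snapshot('scene'); w=wshot('w5'); u,v=proj('scene',[.4757,.1528,.15]).astype(int)
c=cv2.resize(im[v-50:v+50,u-33:u+50,::-1],None,fx=4.8,fy=4.8,interpolation=cv2.INTER_CUBIC)
cv2.imwrite('pics/s5.png',np.hstack([c,w[:,120:520,::-1]]))
```

```text
(no output)
```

View pics/s5.png

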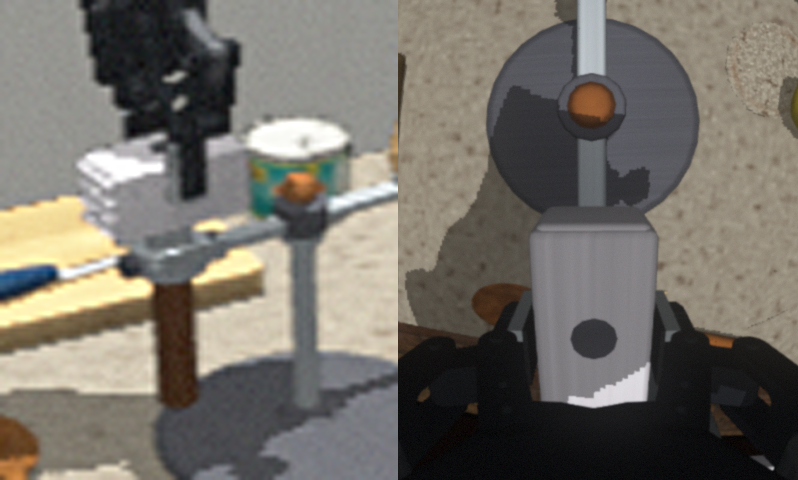

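The handle is through the collar, and the head is about 15 mm above the seat and aligned with the arm to the post. I'll press home gently.

Run:
```python
from h import *
def rep(h): print(h,np.round(arm.current_position(),4),np.round(arm.current_contact_force(),2),np.round(arm.current_torque(),2),round(arm.current_time(),2))
for z in (.172,.166,.160):
    x,y,_=arm.current_position()
    h=arm.move_straight([.4755,.1528,z],rate=.015,force_limit=12); rep(h)
    if h: break
```

```text
False [0.4754 0.1524 0.1716] [-1.16 -1.4  -6.88] [-0.2   0.11  0.01] 18.12
False [0.4754 0.1527 0.1657] [-1.05 -1.03 -6.81] [-0.31  0.11 -0.03] 18.68
True [0.4757 0.1528 0.1642] [-1.01  0.03  6.86] [-0.19  0.1  -0.03] 18.96
```

Contact came at TCP 0.1642, which puts the butt at 0.0349 m, so the head is home. Releasing.

Run:
```python
from h import *
arm.command_gripper(.08); print(arm.current_contact_force())
x,y,z=arm.current_position(); print(arm.move_straight([x,y,z+.01],rate=.03,force_limit=6)); print(arm.move_straight([x,y,.33],rate=.1,force_limit=8),arm.current_time())
arm.pause(.3); im=arm.snapshot('scene'); w=wshot('w6'); u,v=proj('scene',[.4757,.1528,.15]).astype(int)
c=cv2.resize(im[v-40:v+140,u-33:u+117,::-1],(400,480),interpolation=cv2.INTER_CUBIC)
cv2.imwrite('pics/s6.png',np.hstack([c,w[:,120:520,::-1]]))
print(arm.current_contact_force())
```

```text
[ 0.33069223 -1.08273224 -1.19659084]
False
False 21.6083
[ 0.33154477  0.59238139 -0.67830604]
```

View pics/s6.png

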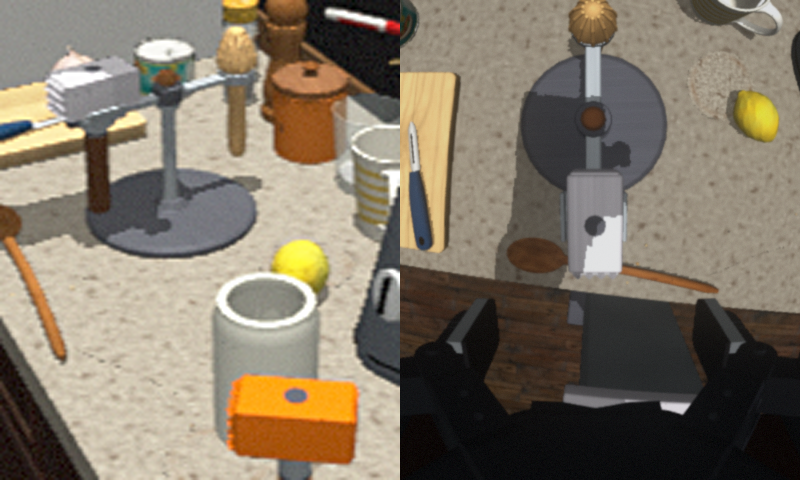

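The mallet hangs in the front collar between the lips, the crock is standing, and the gripper is clear.

```bash
python3 -c "
from h import *
print(arm.job_done())"
```

```text
the job is handed in; nothing more can be done
None
```

The mallet hangs in the front collar with its head down between the lips (butt at about 35 mm by my reading), the crock is standing, and the job was handed in at about 22 s; no verdict was returned.

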